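# Dock the safety bottle and take off its push-and-turn cap

### The job

Bring the square-footed safety bottle to the aluminium channel on the shelf and slide its foot in through the open mouth, right home against the end stop, until the two spring detents click out behind its foot; leave the cap locked on until then. Then press the cap down, turn it about 60 degrees anticlockwise seen from above and lift it off, and finish still holding the cap in the gripper, roughly upright, still, and about 10 cm straight above where it sat, with the bottle still docked and upright. Leave the ramekin of pegs, the pinch bowl, the glass stopper and the lidded tub where they stand.

Things in the scene. Friction and masses are not known exactly. Their poses are not given: they have to be found in the camera images.
- bottle: Loose amber bottle with white cap, 0.32-0.63 kg. Origin: centre of its underside, z up. Foot: square plate 70 x 70 mm along its x and y, 8 mm thick, corners cut at 45 degrees by 6 mm; any quarter turn fits the channel. Round body of diameter 54 mm from z 8 to 44, shoulder to z 54 mm. Best slid by its body, low down: pushed high at the cap it tips. Out of the channel the bottle turns with the cap.
- neck (a point): Centre of the bottle neck's top (under the cap), 78 mm above the bottle's underside. Neck diameter 28 mm, 38 mm with its three hooks at z 56 to 71 mm.
- cap: White 16-sided cap, 48 mm across, 26 mm tall, straight sides, 40 g, loose but locked on the neck at the start. Origin: centre of its lower rim, z up. Locked, the rim is 62 mm and the top 88 mm above the bottle's underside, its x along the bottle's x (4 degrees of play). Inside, three lugs sit in notches behind 3 mm catches, pushed up by a 6 N spring. See cap_top for how it opens.
- cap_top (a point): Centre of the cap's flat top, 26 mm above the cap's origin. To free the cap: press it down 3.5 mm or more (about 9 N; hard stop at 6 mm, 10 N) and, while pressed, turn it anticlockwise seen from above by 45 to 75 degrees, best 60 (a stop lies beyond; clockwise is blocked). Then it lifts straight off and is clear of the neck 25 mm up.
- rail: Aluminium channel fixed on the shelf, 15 mm high. Origin: on the shelf, where the centre of the docked bottle's underside belongs. Mouth at its own -x: the bottle slides in along +x. Inner walls at y +-37 mm from x -77 to 42 mm (foot clearance 2 mm a side); lips 11 mm above the shelf reach in to y +-30.5 mm over the foot, so it enters only by the mouth. End stop at x 35.5 mm.
- rail_mouth (a point): Middle of the channel's mouth on the shelf, 105 mm to -x of the rail's origin; flared plates narrow there from about y +-48 mm to +-38 mm over 30 mm. Behind, at x -36 mm in the rail's frame, two sprung 10 mm rollers (the detents) stand 4.5 mm out of the walls; the foot pushes them aside (4 to 10 N along x in all) and they spring out behind its rear corners in the last 2 mm.
- detent_left (a joint): Sprung roller detent in the wall at the rail's +y side: 0 = sprung out 4.5 mm into the channel, grows (m) as it is pushed back into the wall, about 0.0025 while the foot passes centrally; back near 0 (below 0.002) when the bottle is docked.
- detent_right (a joint): The same at the rail's -y side.
- ramekin: White ceramic ramekin, diameter 80 mm, 45 mm tall, with four wooden pegs standing in it up to 85 mm. Origin: centre of its underside. Bystander.
- pinch_bowl: Red silicone pinch bowl, diameter 80 mm, 34 mm tall. Origin: centre of its underside. Bystander.
- stopper: Glass cruet stopper standing on its knob, diameter 36 mm, 60 mm tall. Origin: centre of its underside. Bystander.
- tub: Lidded green plastic tub, 128 x 178 mm (its x, y), 93 mm tall. Origin: centre of its underside. Bystander.

How it is judged:
By the outcome, as a careful person would: the job done as asked, in the order asked, and still so for the second after the job is handed in, while the arm keeps its last pose, push and grip.
It also fails if it takes over 69 s, if anything falls off the work surface, if the arm or the gripper's body presses on something with over 40 N, if the wrist force passes 120 N, or if a joint passes its speed limit or range.

### The arm

A 6-joint arm with a two-finger parallel gripper is mounted at the origin on the work surface. World frame = base frame: x ahead of the robot, y to its left, z up, the work surface at z = 0. Lengths are in m, angles in rad, forces in N, time in s.
With the tool pointing down it reaches from about 0.275 to 0.75 m from the base axis. Payload 10.2 kg.
Tool frame: the origin (TCP) lies at the very end of the fingers, on their centre line; the grasp point (between the pads) lies 19 mm behind it; z points along the fingers, y is the line along which they close (so a half turn about z gives the same grasp; the last joint's range is limited). The gripper opens to 88 mm and grips with 3 to 60 N. Pads are 18 mm wide; open, the fingers measure 123 mm over their backs; the gripper's body (75 mm by 187 mm) begins 45 mm behind the grasp point.
Start: joints at [0.991, 0.313, 1.498, -0, 1.331, -0.223], TCP at [0.183, 0.492, 0.208] pointing down, gripper open.
Joint ranges: [-2.94, 2.94], [-0.97, 2.17], [0.19, 2.56], [-1.23, 4.37], [0.02, 3.11], [-2.88, 2.88]. Speed limits (rad/s): [2.39, 2.39, 3.01, 3.14, 3.14, 3.14].

### API

Orientations are given as a unit quaternion [x, y, z, w].
In Python, from workcell import r, solver, snapshot, sensors gives the robot as it stands. Calls block until the motion is done:
- r.movep(position, orientation): joint-space move of the TCP to a pose.
- r.servo_line(position, frame=None, rate=0.15, until_force=None): straight line of the TCP; frame=None keeps the orientation; rate is the mean speed in m/s. With until_force (N) it stops when the force on the tool has changed by that much, and returns True; else False.
- r.movej(angles): joint-space move.
- r.release() and r.grab(): open the fingers fully, or close them until they stop; the grip force is fixed at half the most.
- r.dwell(seconds).
- solver.ik(position, orientation): joint angles nearest the present ones, or None.
- snapshot(name): name is "scene" or "top" or "wrist"; returns a dict with "pixels" (480x640x3 uint8, red, green, blue), "depth" (480x640 float32, m along the optical axis (not along the pixel's ray), 0 where there is no reading), "K" (3x3 intrinsics, pixels), "extrinsics" (4x4, takes a point from camera to world coordinates); the wrist camera has in their place "T_tool_cam" (4x4, takes a point from camera to tool coordinates, whose origin is the TCP and whose axes are the flange's). Camera axes: x right, y down, z forward; pixel columns grow to the right and rows downward; lengths in m; the calibration is good to about 2 mm. A picture is of the moment at which its call begins: read the wrist's pose just before it.
A pose or a line that the arm cannot do raises r.PlanningError and nothing moves.
- r.job_done(): hands the job in; it is judged then, once.
Readings, each from a call of its own:
- sensors.read_t(): time.
- sensors.read_joints(): joint angles.
- sensors.read_qvel(): joint speeds.
- sensors.read_joint_torque(): joint torques, N m.
- sensors.read_eef_pos(): TCP position.
- sensors.read_eef_rot(): TCP orientation.
- sensors.read_ft_force(): force on the tool from outside, world axes, zero at the start.
- sensors.read_moment(): the same for the moment, N m.
- sensors.read_width(): finger opening in m.
- sensors.read_finger_force(): force on a finger pad.
Only numpy, scipy, OpenCV 4.12 (cv2) and the standard library are available. Lean on these libraries where they do the work, as an engineer would, in place of code of your own. Each camera call takes 0.05 s, during which the arm holds its last target. There are 200 camera calls.

## Working session

There is one attempt and no reset: what is moved stays moved. The work goes in short steps, each a Python script; the robot and the scene stay as the last script left them, time stands still between calls to the robot, and variables do not carry over. Pictures are saved under pics/ and viewed, at most 13 in all, crops included, and the job is handed in when it is done.

```bash
mkdir -p pics; ls
python3 - <<'E'
from workcell import r, solver, snapshot, sensors
import cv2,numpy as np
for n in("scene","top"):
    s=snapshot(n); cv2.imwrite(f"pics/{n}0.png",s["pixels"][:,:,::-1]); np.savez(f"pics/{n}0.npz",**s)
    print(n,s["K"].round(1).tolist(),s["extrinsics"].round(3).tolist())
print(sensors.read_t(),sensors.read_eef_rot(),sensors.read_width())
E
```

```text
pics
scene [[476.8, 0.0, 318.2], [0.0, 476.8, 241.4], [0.0, 0.0, 1.0]] [[-0.563, 0.68, -0.47, 1.052], [0.827, 0.469, -0.311, 0.116], [0.009, -0.564, -0.826, 0.758], [0.0, 0.0, 0.0, 1.0]]
top [[530.2, 0.0, 315.3], [0.0, 530.2, 233.6], [0.0, 0.0, 1.0]] [[0.023, -0.975, 0.22, 0.396], [-1.0, -0.022, 0.005, -0.12], [0.0, -0.22, -0.975, 1.16], [0.0, 0.0, 0.0, 1.0]]
0.1 [ 1.77450962e-01  9.84129486e-01 -5.17580475e-04 -2.05903000e-04] 0.08807616656990318
```

View pics/scene0.png

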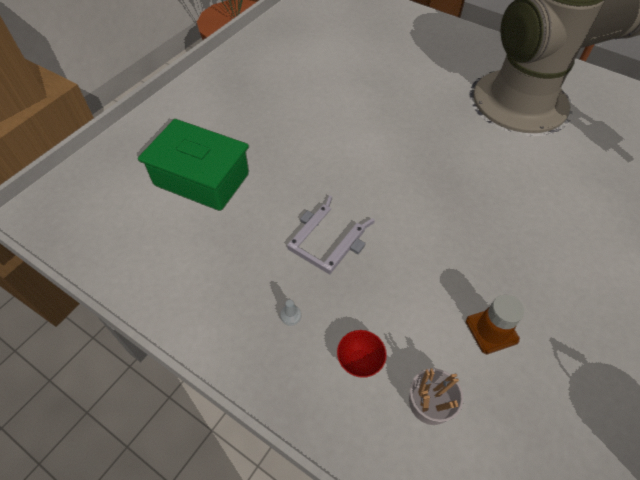

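View pics/top0.png

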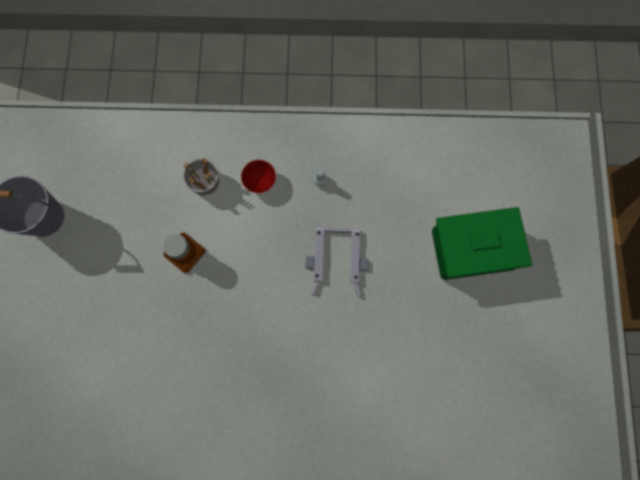

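The scene view shows the bottle at about (500,315), the rail at (330,240) with its mouth towards the robot, and the bystanders. In the top view the bottle's cap is at (177,247), its foot centre at about (186,253), and the rail arms are at cols 319 and 357, rows 232–285.

Run:
```python
import numpy as np,cv2
s=dict(np.load("pics/top0.npz")); K,E,D,P=s["K"],s["extrinsics"],s["depth"],s["pixels"].astype(int)
v,u=np.mgrid[:480,:640]; X=np.stack([(u-K[0,2])/K[0,0]*D,(v-K[1,2])/K[1,1]*D,D],-1)@E[:3,:3].T+E[:3,3]
def st(n,m): print(n,m.sum(),X[m].min(0).round(3),X[m].max(0).round(3),np.median(X[m],0).round(4))
z=X[...,2]; ok=D>0
def box(a,b,c,d): return ok&(u>=a)&(u<=b)&(v>=c)&(v<=d)
st("mug?",box(5,55,185,230)&(z>.05))
b=box(155,215,225,280)
c=b&(z>.08); st("cap",c)
hsv=cv2.cvtColor(s["pixels"],cv2.COLOR_RGB2HSV)
am=b&(hsv[...,1]>150)&(z<.015)&(z>.004); st("foot",am)
f=b&(z<.095)&(hsv[...,1]>150)|c
print(cv2.minAreaRect(X[am][:,:2].astype(np.float32)*1000))
rl=box(295,380,220,305)&(z>.009)&(z<.02); st("rail",rl)
pts=X[rl][:,:2]; print(cv2.minAreaRect(pts.astype(np.float32)*1000))
st("table",box(320,350,380,420))
for n,q in dict(ram=box(180,225,155,200),bowl=box(238,282,155,200),stop=box(308,332,160,190),tub=box(430,535,200,280)).items(): st(n,q&(z>.02))
im=cv2.resize(s["pixels"][215:310,140:390,::-1],None,fx=3.2,fy=3.2,interpolation=cv2.INTER_CUBIC); cv2.imwrite("pics/c1.png",im)
```

```text
mug? 1145 [0.627 0.434 0.05 ] [0.736 0.552 0.189] [0.6817 0.4715 0.0773]
cap 443 [0.584 0.15  0.08 ] [0.631 0.2   0.094] [0.6072 0.174  0.0883]
foot 287 [0.565 0.133 0.004] [0.649 0.217 0.015] [0.5931 0.1601 0.0085]
((606.3278198242188, 173.54922485351562), (64.77131652832031, 65.43534851074219), 54.100765228271484)
rail 1251 [ 0.521 -0.229  0.009] [ 0.671 -0.095  0.02 ] [ 0.6015 -0.162   0.0149]
((596.1884765625, -162.13308715820312), (134.1912384033203, 150.06591796875), 89.83514404296875)
table 1263 [ 0.261 -0.195 -0.007] [ 0.343 -0.131  0.007] [ 0.3018 -0.1635  0.0004]
ram 693 [0.736 0.103 0.02 ] [0.814 0.182 0.084] [0.7784 0.1456 0.0447]
bowl 372 [ 0.741 -0.022  0.02 ] [0.82  0.055 0.04 ] [0.7948 0.0229 0.0302]
stop 181 [ 0.765 -0.138  0.02 ] [ 0.795 -0.106  0.064] [ 0.7771 -0.1218  0.0284]
tub 5575 [ 0.554 -0.56   0.02 ] [ 0.706 -0.366  0.1  ] [ 0.6264 -0.4566  0.0878]
```

View pics/c1.png

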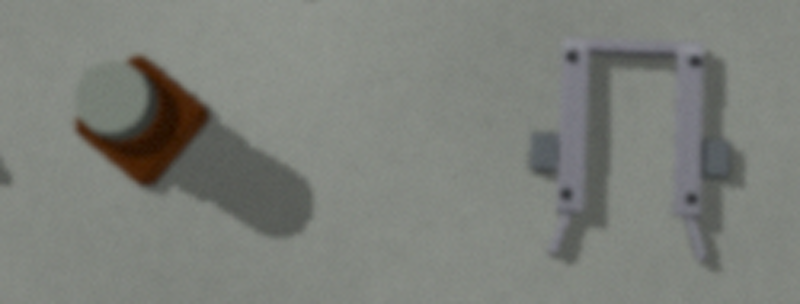

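```bash
cat > h.py <<'E'
from workcell import r, solver, snapshot, sensors
import cv2,numpy as np
from scipy.spatial.transform import Rotation as R
def q(psi): # tool down, x axis at yaw psi (deg)
    a=np.radians(psi)/2; return [np.cos(a),np.sin(a),0,0]
def look(name):
    p,o=np.array(sensors.read_eef_pos()),sensors.read_eef_rot()
    s=snapshot("wrist"); T=np.eye(4); T[:3,:3]=R.from_quat(o).as_matrix(); T[:3,3]=p
    s["E"]=T@s["T_tool_cam"]; np.savez(f"pics/{name}.npz",**s); cv2.imwrite(f"pics/{name}.png",s["pixels"][:,:,::-1]); return s
def cloud(s):
    D,K,E=s["depth"],s["K"],s["E"]; v,u=np.mgrid[:480,:640]
    return np.stack([(u-K[0,2])/K[0,0]*D,(v-K[1,2])/K[1,1]*D,D],-1)@E[:3,:3].T+E[:3,3]
def ortho(s,cx,cy,half,zmin,zmax,name,px=600):
    "top-down map of points; x up, y left"
    X=cloud(s); m=(s["depth"]>0)&(X[...,2]>zmin)&(X[...,2]<zmax)
    im=np.zeros((px,px,3),np.uint8); k=px/2/half
    r_=((cx+half-X[m][:,0])*k).astype(int); c=((cy+half-X[m][:,1])*k).astype(int)
    g=(r_>=0)&(r_<px)&(c>=0)&(c<px); im[r_[g],c[g]]=s["pixels"][m][g][:,::-1]
    cv2.imwrite(f"pics/{name}.png",cv2.dilate(im,np.ones((2,2))))
def st(): 
    print("t",round(sensors.read_t(),2),"p",np.round(sensors.read_eef_pos(),4),"w",round(sensors.read_width(),4),"F",np.round(sensors.read_ft_force(),1),"q",np.round(sensors.read_joints(),2))
E
python3 - <<'E'
from h import *
for psi in (0,90,-90,180):
    for p in ((.56,-.16,.3),(.607,.174,.27)): 
        a=solver.ik(p,q(psi)); print(psi,p,None if a is None else np.round(a,2))
r.movep((.54,-.16,.27),q(90)); st(); s=look("w_rail"); print(s["T_tool_cam"].round(3).tolist(),s["K"][0])
r.movep((.59,.174,.25),q(90)); st(); s=look("w_bot")
im=np.hstack([cv2.resize(cv2.imread(f"pics/{n}.png"),(400,300)) for n in("w_rail","w_bot")]); cv2.imwrite("pics/w1.png",im)
E
```

```text
0 (0.56, -0.16, 0.3) [-0.48  0.4   1.14 -0.    1.6   1.09]
0 (0.607, 0.174, 0.27) [ 0.09  0.53  1.02 -0.    1.59  1.66]
90 (0.56, -0.16, 0.3) [-0.48  0.4   1.14 -0.    1.6  -0.48]
90 (0.607, 0.174, 0.27) [ 0.09  0.53  1.02 -0.    1.59  0.09]
-90 (0.56, -0.16, 0.3) [-0.48  0.4   1.14 -0.    1.6   2.66]
-90 (0.607, 0.174, 0.27) None
180 (0.56, -0.16, 0.3) [-0.48  0.4   1.14 -0.    1.6  -2.05]
180 (0.607, 0.174, 0.27) [ 0.09  0.53  1.02 -0.    1.59 -1.48]
t 2.73 p [ 0.5402 -0.1593  0.27  ] w 0.0884 F [-0.1 -0.2 -0.3] q [-0.49  0.36  1.27  0.    1.51 -0.5 ]
[[-0.0, -0.946, -0.323, 0.084], [1.0, -0.0, -0.0, -0.001], [0.0, -0.323, 0.946, -0.178], [0.0, 0.0, 0.0, 1.0]] [403.61284994   0.         324.17702398]
t 4.06 p [0.5902 0.1729 0.2501] w 0.0882 F [ 0.6  0.1 -0.2] q [ 0.09  0.5   1.12 -0.    1.52  0.1 ]
```

View pics/w1.png

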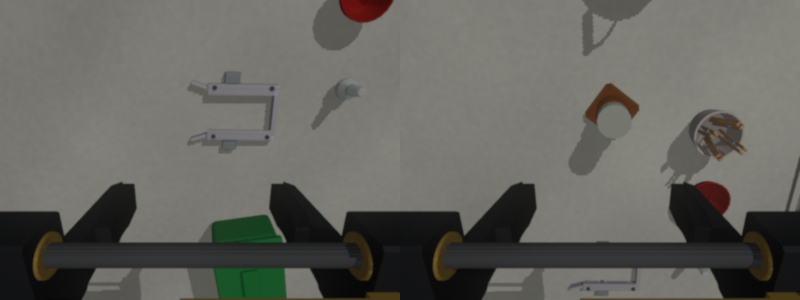

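The wrist views show the rail with its arms along world x (screws at about (343,141) and (435,222) in full resolution), and the bottle foot as a diamond at about (980/1.6-scaled) to the left of the cap. I'll rectify both onto their planes.

```bash
cat >> h.py <<'E'
def rect(s,cx,cy,half,z,px=400):
    "rectify picture onto plane z; row0 = +x, col0 = +y"
    k=2*half/px; W=np.array([[0,-k,cx+half],[-k,0,cy+half],[0,0,z],[0,0,1.]])[:, [1,0,2]]
    W=np.array([[0,-k,cx+half],[-k,0,cy+half],[0,0,z],[0,0,1.]])
    H=s["K"]@np.linalg.inv(s["E"])[:3]@W
    return cv2.warpPerspective(s["pixels"],H,(px,px),flags=cv2.INTER_LINEAR|cv2.WARP_INVERSE_MAP)[:,:,::-1].copy()
E
python3 - <<'E'
from h import *
a=dict(np.load("pics/w_rail.npz")); b=dict(np.load("pics/w_bot.npz"))
A=rect(a,.59,-.16,.1,.015); B=rect(b,.607,.174,.06,.008)
X=cloud(b); z=X[...,2]; ok=b["depth"]>0; near=ok&(np.hypot(X[...,0]-.607,X[...,1]-.174)<.07)
cap=near&(z>.08); print("cap",cv2.minEnclosingCircle(X[cap][:,:2].astype(np.float32)*1000),np.median(z[cap]))
hs=cv2.cvtColor(B,cv2.COLOR_BGR2HSV); m=((hs[...,1]>140)).astype(np.uint8)*255
c=max(cv2.findContours(m,0,1)[0],key=cv2.contourArea); e=cv2.HoughLines(cv2.Canny(m,50,150),1,np.pi/360,45)
cv2.drawContours(B,[c],-1,(255,255,0),1)
for l in e[:8,0]: print("rho,theta",l[0],np.degrees(l[1]))
# rail from depth and picture
X=cloud(a);z=X[...,2]; m=(a["depth"]>0)&(z>.010)&(z<.02)&(abs(X[...,0]-.6)<.1)&(abs(X[...,1]+.16)<.1)
print("rail",m.sum(),X[m].min(0),X[m].max(0),np.median(z[m]))
for i in range(0,401,50):
    for im in (A,B): cv2.line(im,(i,0),(i,6),(0,255,0),1); cv2.line(im,(0,i),(6,i),(0,255,0),1)
cv2.imwrite("pics/rect1.png",np.hstack([A,B]))
E
```

```text
cap ((597.9920043945312, 184.37481689453125), 63.972232818603516) 0.36079528085232093
rho,theta 168.0 37.999996
rho,theta 159.0 127.49999
rho,theta 162.0 127.0
rho,theta 167.0 36.999996
rho,theta 164.0 126.499985
rho,theta 157.0 127.99999
rho,theta 167.0 125.99999
rho,theta 155.0 128.49998
rail 5508 [ 0.51741931 -0.22910067  0.01000158] [ 0.66867282 -0.09344696  0.01996767] 0.01580891086562003
```

View pics/rect1.png

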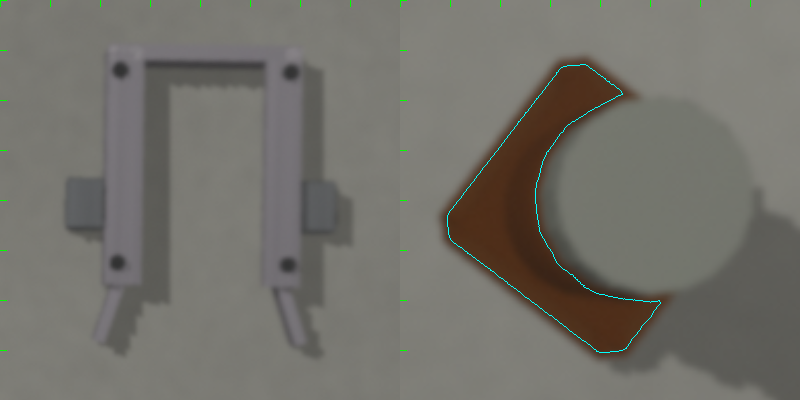

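Run:
```python
from h import *
r.movep((.605,.174,.13),q(52.6))
print(r.servo_line((.605,.174,.0275),rate=.08,until_force=8)); st()
r.grab(); st()
r.servo_line((.605,.174,.075),rate=.1); st()
look("w_held")
a=np.radians(-.75); ax=np.array([np.cos(a),np.sin(a),0]); O=np.array([.625,-.162,0])
p=O-.158*ax; p[2]=.075
r.movep(p,q(89.25)); st(); s=look("w_pre"); 
s2=snapshot("top"); s2["E"]=s2["extrinsics"]; np.savez("pics/top_pre.npz",**s2)
B=rect(s2,.55,-.16,.15,.055)
cv2.imwrite("pics/pre.png",np.hstack([B,cv2.resize(s["pixels"][:,:,::-1],(400,300))[:, :].copy() if 0 else cv2.copyMakeBorder(cv2.resize(s["pixels"][:,:,::-1],(400,300)),0,100,0,0,0)]))
```

```text
False
t 6.21 p [0.6053 0.174  0.0281] w 0.088 F [-0.5  0.3  0.9] q [0.09 0.72 1.35 0.   1.07 0.75]
t 6.9 p [0.6045 0.1744 0.0274] w 0.0478 F [-3.2  2.7  2.1] q [0.09 0.72 1.35 0.   1.07 0.75]
t 7.53 p [0.6045 0.1738 0.0742] w 0.0476 F [ 0.2 -0.6 -6.5] q [ 0.09  0.66  1.32 -0.    1.16  0.75]
t 8.93 p [ 0.4675 -0.1595  0.075 ] w 0.0479 F [ 0.2  0.8 -6.4] q [-0.57  0.4   1.76  0.    0.99 -0.55]
```

View pics/pre.png

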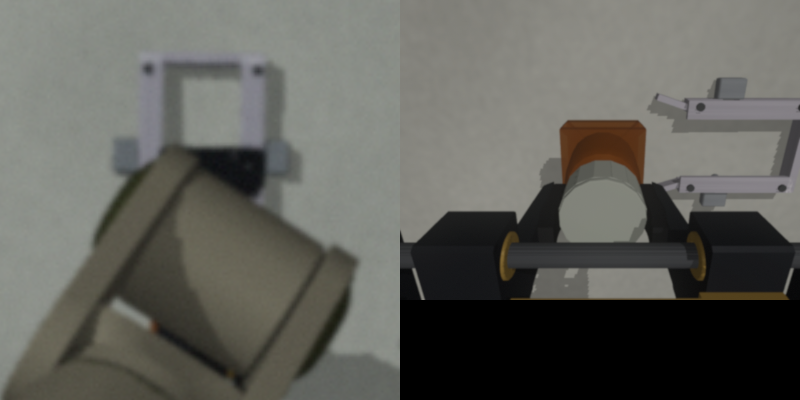

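The bottle hangs below the fingers with its foot edges square to the rail (foot at about (603,150), rail mouth at (660,145) in the right half). The width of 48 mm is odd, so I'll check the foot's height, tilt and yaw from depth.

Run:
```python
from h import *
s=dict(np.load("pics/w_pre.npz")); X=cloud(s); hs=cv2.cvtColor(s["pixels"],cv2.COLOR_RGB2HSV)
am=(hs[...,1]>150)&(s["depth"]>0)&(hs[...,0]<20); am[:, :200]=0
v,u=np.mgrid[:480,:640]; am&=(v<300)&(u>230)&(u<420)
Z=X[...,2]; print("z hist",np.histogram(Z[am],bins=np.arange(.03,.11,.005)))
zf=np.median(Z[am&(v<212)]); f=am&(abs(Z-zf)<.004); P=X[f]; c=P.mean(0)
n=np.linalg.svd(P-c,full_matrices=False)[2][2]; n*=np.sign(n[2]); print("foot z",zf,"normal",n.round(3),"min",P.min(0).round(4),"max",P.max(0).round(4))
top=(hs[...,1]<60)&(Z>.1)&(Z<.16)&(v>250)&(v<390)&(u>260)&(u<390)&(s["depth"]>0); print("cap",top.sum(),np.median(X[top],0), X[top].min(0),X[top].max(0))
B=rect(s,.4675,-.13,.06,zf); A=rect(s,.56,-.16,.1,.015)
m=cv2.inRange(cv2.cvtColor(B,cv2.COLOR_BGR2HSV),(0,140,0),(20,255,255))
for l in cv2.HoughLines(cv2.Canny(m,50,150),1,np.pi/360,35)[:10,0]: print(l[0],np.degrees(l[1]).round(1))
cv2.imwrite("pics/rect2.png",np.hstack([A,B]))
```

```text
z hist (array([   0,    0,    0,    0,   67, 5066,  240,  271,  288,  298,  334,
        357,  863, 1605,   82]), array([0.03 , 0.035, 0.04 , 0.045, 0.05 , 0.055, 0.06 , 0.065, 0.07 ,
       0.075, 0.08 , 0.085, 0.09 , 0.095, 0.1  , 0.105]))
foot z 0.05655640282299679 normal [-0.002  0.002  1.   ] min [ 0.432  -0.1764  0.0526] max [ 0.5008 -0.1216  0.0605]
cap 14996 [ 0.46666067 -0.14836554  0.13646163] [ 0.44124696 -0.17272088  0.10104936] [ 0.49275349 -0.13229499  0.1388901 ]
174.0 1.0
312.0 91.0
172.0 0.5
87.0 90.5
84.0 91.0
310.0 91.5
170.0 0.0
-168.0 179.5
315.0 90.5
82.0 91.5
```

View pics/rect2.png

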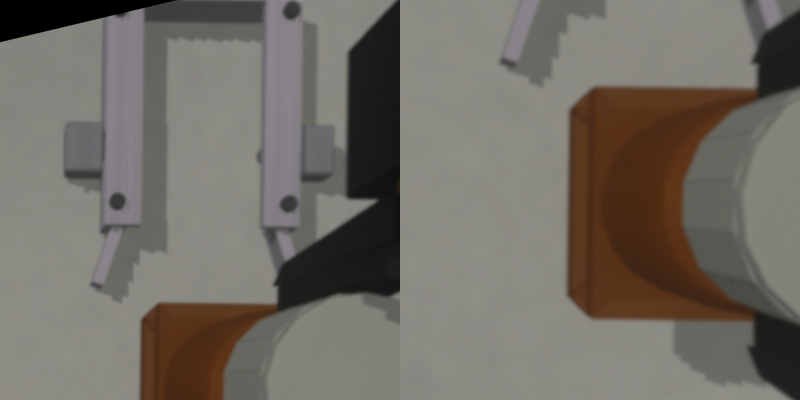

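```bash
cat >> h.py <<'E'
a_=np.radians(-.75); ax=np.array([np.cos(a_),np.sin(a_),0]); ay=np.array([-np.sin(a_),np.cos(a_),0])
O=np.array([.6245,-.162,0])
def rp(x,y,z): p=O+x*ax+y*ay; p[2]=z; return p
E
python3 - <<'E'
from h import *
print(r.servo_line(rp(-.155,-.003,.0285),rate=.06,until_force=8)); st()
for x in (-.11,-.075,-.04,-.02):
    print(x,r.servo_line(rp(x,-.003,.0285),rate=.05,until_force=20)); st()
E
```

```text
False
t 9.96 p [ 0.4697 -0.1631  0.0288] w 0.0476 F [-0.4 -0.2 -5.8] q [-0.57  0.48  1.78 -0.    0.88 -0.56]
-0.11 False
t 11.01 p [ 0.5142 -0.1635  0.0284] w 0.0471 F [-0.8 -0.9 -6.1] q [-0.53  0.55  1.65 -0.    0.94 -0.51]
-0.075 False
t 11.86 p [ 0.5492 -0.1639  0.0284] w 0.0471 F [-1.9 -0.2 -6.3] q [-0.49  0.61  1.55 -0.    0.98 -0.48]
-0.04 False
t 12.71 p [ 0.5845 -0.1644  0.0285] w 0.0476 F [-0.4  1.5 -6.8] q [-0.47  0.67  1.43  0.    1.03 -0.45]
-0.02 False
t 13.26 p [ 0.6046 -0.1647  0.0285] w 0.0475 F [ 0.6  1.3 -6.1] q [-0.45  0.71  1.36  0.    1.07 -0.44]
```

Run:
```python
from h import *
for x in (-.008,.001,.004):
    print(x,r.servo_line(rp(x,-.003,.0285),rate=.03,until_force=22)); st()
s=look("w_dock"); A=rect(s,.60,-.16,.1,.015)
cv2.imwrite("pics/dock.png",np.hstack([A,cv2.copyMakeBorder(cv2.resize(s["pixels"][:,:,::-1],(400,300)),0,100,0,0,0)]))
```

```text
-0.008 False
t 13.81 p [ 0.6167 -0.1649  0.0285] w 0.0474 F [ 0.3  0.7 -6. ] q [-0.44  0.73  1.32  0.    1.09 -0.43]
0.001 False
t 14.26 p [ 0.6254 -0.165   0.0282] w 0.0474 F [ 0.2  0.8 -6.5] q [-0.44  0.75  1.29 -0.    1.1  -0.43]
0.004 False
t 14.51 p [ 0.6279 -0.165   0.0283] w 0.0474 F [-3.9 -1.1 -4.7] q [-0.44  0.76  1.28 -0.    1.11 -0.42]
```

View pics/dock.png

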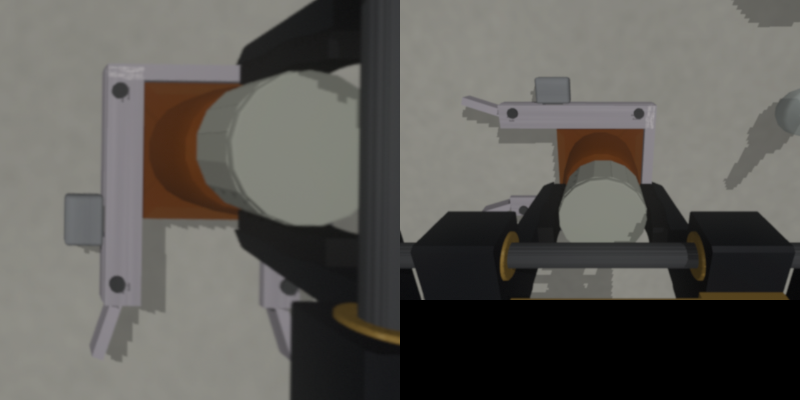

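The foot sits under the lip with its front edge close to the end stop (left half, row ~82) and its rear edge at row ~218, just past the detent. I'll push it firmly home.

Run:
```python
from h import *
for x in (.006,.009,.012):
    h=r.servo_line(rp(x,-.003,.0283),rate=.02,until_force=25); print(x,h); st()
    if h or abs(sensors.read_ft_force()[0])>20: break
r.release(); st()
r.servo_line(np.array(sensors.read_eef_pos())+[0,0,.11],rate=.15); 
r.movep(rp(-.05,.0,.20),q(0)); st(); s=look("w_after")
A=rect(s,.60,-.16,.1,.015)
cv2.imwrite("pics/after.png",np.hstack([A,cv2.copyMakeBorder(cv2.resize(s["pixels"][:,:,::-1],(400,300)),0,100,0,0,0)]))
```

```text
0.006 False
t 14.81 p [ 0.6298 -0.165   0.0284] w 0.0477 F [-7.5  0.6 -3. ] q [-0.44  0.76  1.27 -0.    1.11 -0.42]
0.009 False
t 15.11 p [ 0.6304 -0.1649  0.0283] w 0.0476 F [-21.3   0.7   4.7] q [-0.43  0.77  1.26 -0.    1.12 -0.42]
t 15.85 p [ 0.6336 -0.1651  0.0283] w 0.0878 F [-0.5  0.2 -0.5] q [-0.43  0.77  1.26  0.    1.11 -0.42]
t 18.09 p [ 0.5744 -0.1613  0.1995] w 0.0882 F [-0.6  0.6  0.3] q [-0.47  0.48  1.28  0.    1.38  1.1 ]
```

View pics/after.png

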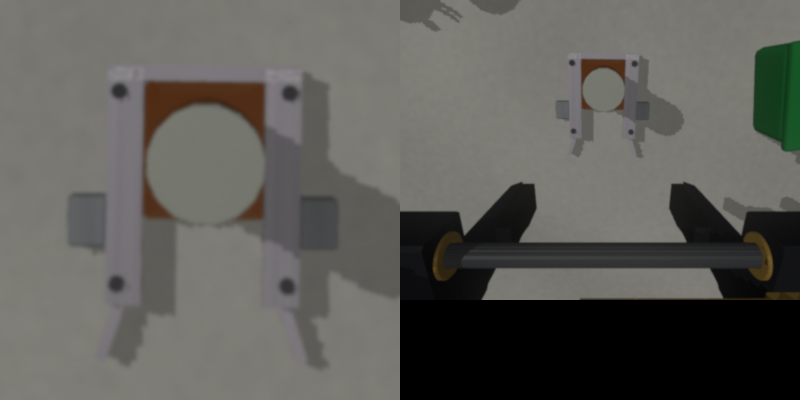

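Run:
```python
from h import *
s=dict(np.load("pics/w_after.npz")); X=cloud(s); Z=X[...,2]; ok=s["depth"]>0
cap=ok&(Z>.082)&(Z<.1)&(abs(X[...,0]-.625)<.05)&(abs(X[...,1]+.162)<.05)
cc=cv2.minEnclosingCircle(X[cap][:,:2].astype(np.float32)*1000); print("cap",cc,X[cap].mean(0),np.median(Z[cap]))
P=X[cap];n=np.linalg.svd(P-P.mean(0),full_matrices=False)[2][2];print("n",n)
B=rect(s,.6245,-.162,.05,.008); hs=cv2.cvtColor(B,cv2.COLOR_BGR2HSV)
col=(hs[...,1]>140); rows=np.where(col[:,90:110].mean(1)>.5)[0]; rows2=np.where(col[:,290:310].mean(1)>.5)[0]
for rr in (rows,rows2): print("foot rows x:",.6745-rr.min()*.00025,.6745-rr.max()*.00025)
B=rect(s,.6245,-.162,.09,.015,720)[60:660,60:660]; cv2.imwrite("pics/z.png",cv2.resize(B[100:520],(800,560)))
```

```text
cap ((625.3290405273438, -162.73951721191406), 24.39447593688965) [ 0.62615569 -0.16271579  0.08900441] 0.08904236597115694
n [5.83956613e-03 3.07514402e-04 9.99982902e-01]
foot rows x: 0.6585 0.591
foot rows x: 0.6575 0.5905
```

View pics/z.png

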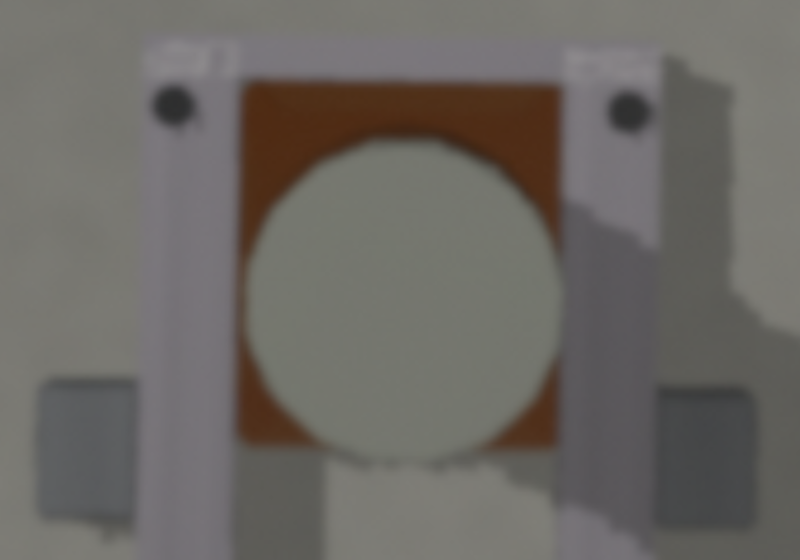

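The foot is flush with the end stop (row ~80) and square in the channel, and its rear edge (row ~445) lies at the detents. The bottle is docked, so next is the cap.

Run:
```python
from h import *
C=np.array([.6255,-.1627,0]); P=lambda z:C+[0,0,z]
r.movep(P(.13),q(-.9)); print(r.servo_line(P(.064),rate=.08,until_force=8)); st()
r.grab(); st()
print(r.servo_line(P(.0588),rate=.02,until_force=25)); st()
```

```text
False
t 19.56 p [ 0.6258 -0.1628  0.0646] w 0.0882 F [-0.3  0.1 -0.5] q [-0.44  0.71  1.27  0.    1.17  1.15]
t 20.86 p [ 0.6255 -0.1627  0.064 ] w 0.0001 F [-0.1 -0.4  0.2] q [-0.44  0.71  1.27  0.    1.17  1.15]
False
t 21.27 p [ 0.6254 -0.1627  0.0586] w -0.0 F [0.4 0.6 0.2] q [-0.44  0.71  1.27 -0.    1.16  1.15]
```

Run:
```python
from h import *
s=look("w_x"); t=snapshot("scene")
cv2.imwrite("pics/x.png",np.hstack([cv2.resize(s["pixels"][:,:,::-1],(400,300)),cv2.resize(t["pixels"][130:310,230:470,::-1],(400,300))]))
```

```text
(no output)
```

View pics/x.png

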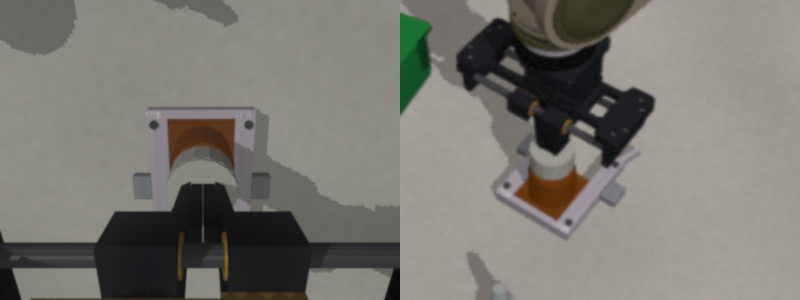

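The gripper closed above the cap: the fingertips in the picture (left half, (203,190)) are higher than the stated TCP. I'll probe the real offset by touching the cap top gently.

Run:
```python
from h import *
C=np.array([.6255,-.1627,0]); P=lambda z:C+[0,0,z]
print(r.servo_line(P(.030),rate=.02,until_force=3)); st()
```

```text
True
t 21.76 p [ 0.6256 -0.1627  0.0573] w 0.0006 F [-0.8  0.1  5.5] q [-0.44  0.72  1.27 -0.    1.15  1.15]
```

Run:
```python
from h import *
C=np.array([.6255,-.1627,0]); P=lambda z:C+[0,0,z]
r.servo_line(P(.068),rate=.06); r.release()
print(r.servo_line(P(.034),rate=.08,until_force=8)); st()
r.grab(); st()
print(r.servo_line(P(.029),rate=.02,until_force=25)); st(); r.dwell(.2); st(); print(sensors.read_finger_force())
```

```text
False
t 24.0 p [ 0.6255 -0.1627  0.0338] w 0.0883 F [ 0.3 -0.   0.1] q [-0.44  0.74  1.29 -0.    1.11  1.15]
t 24.69 p [ 0.6255 -0.1624  0.034 ] w 0.0479 F [-0.2  2.2  0.2] q [-0.44  0.74  1.29  0.    1.11  1.15]
False
t 25.09 p [ 0.6256 -0.1624  0.0298] w 0.0474 F [-2.8  4.8  7.8] q [-0.44  0.75  1.29  0.    1.1   1.15]
t 25.29 p [ 0.6256 -0.1624  0.0298] w 0.0471 F [-3.   4.2  6.7] q [-0.44  0.75  1.29  0.    1.1   1.15]
30.000324892062054
```

Run:
```python
from h import *
C=np.array([.6255,-.1627,0]); P=lambda z:C+[0,0,z]
print(r.servo_line(P(.0278),rate=.02,until_force=15)); st()
for d in (20,40,60):
    r.movep(P(.0278),q(-.9+d)); st(); print("Mz",np.round(sensors.read_moment(),2),np.round(R.from_quat(sensors.read_eef_rot()).as_matrix()[:2,0],3))
```

```text
False
t 25.54 p [ 0.6256 -0.1624  0.0288] w 0.0476 F [-2.7  3.6  8.2] q [-0.44  0.75  1.29  0.    1.1   1.15]
t 25.97 p [ 0.6259 -0.1627  0.029 ] w 0.0478 F [-2.1  3.5  8.6] q [-0.44  0.75  1.29  0.    1.1   0.8 ]
Mz [0.47 0.55 0.03] [0.945 0.328]
t 26.39 p [ 0.626  -0.1629  0.0291] w 0.0475 F [-2.4  2.3  8.1] q [-0.44  0.75  1.29 -0.    1.1   0.45]
Mz [0.28 0.49 0.02] [0.776 0.631]
t 26.82 p [ 0.6263 -0.1632  0.0293] w 0.0476 F [-1.   1.2  8.6] q [-0.44  0.75  1.29 -0.    1.1   0.1 ]
Mz [0.24 0.37 0.06] [0.513 0.858]
```

Run:
```python
from h import *
p=np.array(sensors.read_eef_pos())
h=r.servo_line([.6255,-.1627,.046],rate=.03,until_force=16); print(h); st()
if not h and sensors.read_ft_force()[2]>-4:
    print(r.servo_line([.6255,-.1627,.134],rate=.1,until_force=12)); r.dwell(.3); st()
    s=look("w_end"); t=snapshot("scene")
    cv2.imwrite("pics/end.png",np.hstack([cv2.resize(s["pixels"][:,:,::-1],(400,300)),cv2.resize(t["pixels"][130:310,230:470,::-1],(400,300))]))
```

```text
False
t 27.57 p [ 0.6253 -0.1627  0.0457] w 0.0477 F [-0.1 -0.5  0.1] q [-0.44  0.73  1.28 -0.    1.13  0.1 ]
False
t 28.91 p [ 0.6254 -0.1627  0.1337] w 0.0476 F [ 0.1 -0.6  0.5] q [-0.44  0.64  1.19  0.    1.31  0.1 ]
```

View pics/end.png

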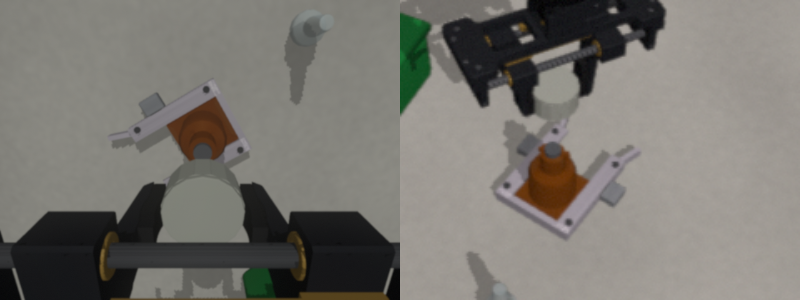

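The cap is off and held in the gripper, 100 mm above where it sat ((203,205) on the left, (555,95) on the right). The bottle is upright and docked at the end stop, with its neck at (552,150).

```bash
python3 -c "
from h import *
st(); print(np.abs(sensors.read_qvel()).max()); print(r.job_done())"
```

```text
t 29.01 p [ 0.6255 -0.1627  0.1339] w 0.048 F [-0.7  0.6 -0.1] q [-0.44  0.64  1.19 -0.    1.31  0.1 ]
0.0033737471787094334
the job is handed in; nothing more can be done
None
```

I slid the bottle home against the end stop, unlocked the cap and lifted it off; the gripper holds the cap still about 10 cm above where it sat, and I handed the job in at 29 s (docking was judged from pictures and the hard stop at 21 N, as the detents have no readout).

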